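Push the filler tin home between the lane dividers

ROBOT

A 6-joint arm with a two-finger parallel gripper is mounted at the origin on the work surface. World frame = base frame: x ahead of the robot, y to its left, z up, the work surface at z = 0. Lengths are in mm, angles in rad, forces in N, time in s.
With the tool pointing down it reaches from about 300 to 775 mm from the base axis. Payload 14.6 kg.
Tool frame: the origin (TCP) lies midway between the tips of the shut fingers; the grasp point (between the pads) lies 19 mm behind it; z points along the fingers, y is the direction in which the jaws open and shut (so a half turn about z gives the same grasp; the last joint's range is limited). The gripper opens to 94 mm and grips with 3 to 60 N. Pads are 16 mm wide; open, the fingers measure 119 mm over their backs; the gripper's body (75 mm by 177 mm) begins 78 mm behind the grasp point.
Start: joints at [1.171, 0.3, 1.521, -0, 1.321, -0.067], TCP at [179.677, 519.813, 205.446] pointing down, gripper open.
Joint ranges: [-3.03, 3.03], [-0.79, 2.21], [0.23, 2.52], [-1.04, 4.18], [0, 3.07], [-2.55, 2.55]. Speed limits (rad/s): [2.22, 2.22, 2.57, 3.14, 3.14, 3.14].

INTERFACE

Orientations are given as [roll, pitch, yaw] about the fixed x, y, z axes, in that order (R = Rz(yaw) Ry(pitch) Rx(roll)).
In Python, from cell import manip gives the robot as it stands.
- The arm moves only by the tool play_rows, never from a script. Its argument "commands" is a list of rows, each an object of numbers: "x", "y", "z": the shift along the tool's x, y, z in m; "wx", "wy", "wz": the turn, a rotation vector about the tool's x, y, z in degrees; "grip": the opening, from 0 (shut) to 1 (fully open). In form: [{"x": .., "y": .., "z": .., "wx": .., "wy": .., "wz": .., "grip": ..}, ...]. A call has 1 to 20 rows; each row shifts and turns the commanded pose from where the row before left it, along the tool's axes as they then stand; what a row does not reach is not made up. A row lasts 1/8 s, in which the tool goes at most 62.5 mm and 10.7 degrees, less where a joint would pass 70% of its speed; a pose out of reach is approached as far as the arm can. A call is refused whole if a number of a shift passes 0.0625 or a number of a turn 10.7, either way. A call with a gripper value outside its range is refused whole. The fingers move at their own pace and stop on an object; "squeeze" is the grip in N (left out, the last holds). Time passes only in rows, so rows that do not move let the fingers close. It gives the time, the measured TCP pose, the force and the opening at its end, in the units of the state.
- manip.read_state(): the state, without advancing time (a new reading comes with each control period).
- manip.camera(name): name is "side" or "top"; returns (picture, depth): 384x512x3 uint8, red, green, blue; 384x512 float32, mm along the optical axis (not along the pixel's ray), 0 where there is no reading.
- manip.camera_info(name): a dict with "intrinsics" (3x3 intrinsics, pixels), "k1" (the pictures are not rectified: a ray, as slopes to the right and down, at radius r is drawn at 1 + k1 r^2 times it, then the intrinsics apply), "camera_from_world" (4x4, takes a point from world to camera coordinates). Camera axes: x right, y up, looking along -z (the intrinsics and any distortion apply to the point x, -y, -z); pixel columns grow to the right and rows downward; lengths in mm; the calibration is good to about 2 mm. A picture is of the moment at which its call begins. camera_info takes no time and is no camera call.
- manip.sign_off(): hands the job in, once; it reports no verdict.
The state is a dict: "clock": time; "joints": joint angles; "qd": joint speeds; "effort": joint torques, N m; "eef_pos": TCP position; "eef_rot": TCP orientation; "wrist_force": force on the tool from outside, world axes, zero at the start; "moment": the same for the moment, N m; "finger_gap": finger opening in mm.
Only numpy, scipy, OpenCV 4.12 (cv2) and the standard library are available. Lean on these libraries where they do the work, as an engineer would, in place of code of your own. Each camera call takes 0.05 s, during which the arm holds its last target.

TASK

Push the tin that stands out on the counter through the narrow gap between the two dividers of the empty stock lane, and on until it rests against the back stop. Only push it with the fingers along the counter: do not pick it up or tip it, and leave the tin in the other lane, the two bottles and the hinge where they are. Finish with the hand clear.

Things in the scene. Friction and masses are not known exactly. Their poses are not given: they have to be found in the camera images.
- tin: Round closed tin of filler, 92 mm diameter, 40 mm high, flat lid, about 0.4 kg (0.28 to 0.56 kg), bare metal with a pale paper band. Origin: centre of its underside; z up along its axis. The tin to push; it starts out on the open counter between the robot and the lanes and slides flat (force to slide it: about 1 to 6 N).
- empty_lane: Blue steel stock lane fixed to the counter, no floor: two dividers 14 thick, 32 high, 124 long with round noses, clear gap 98; back stop 32 high, its face 110 behind the nose tips. Origin: on the counter midway between the nose tips; x into the lane, y across, z up. (mm) This one is empty; left or right, turned up to 12 degrees. A tin at its stop has its axis at x = 64 mm.
- full_lane: Blue steel stock lane fixed to the counter, no floor: two dividers 14 thick, 32 high, 124 long with round noses, clear gap 98; back stop 32 high, its face 110 behind the nose tips. Origin: on the counter midway between the nose tips; x into the lane, y across, z up. (mm) This one already holds a tin.
- stocked_tin: Round closed tin of filler, 92 mm diameter, 40 mm high, flat lid, about 0.4 kg (0.28 to 0.56 kg), bare metal with a pale paper band. Origin: centre of its underside; z up along its axis. It already stands at the back of the full lane; leave it.
- oil_bottle: Bystander: white plastic bottle, 52 mm diameter, 130 mm high, standing loose to the left of the work. Origin: centre of its underside.
- glue_bottle: Bystander: small yellowish bottle, 34 mm diameter, 85 mm high, standing loose between the two lanes. Origin: centre of its underside.
- hinge: Bystander: brass door hinge lying open and flat, 94 x 70 mm, 10 mm high at the knuckle, loose, to the right of the work. Origin: centre of its underside; x along the knuckle.
Not all that is in view belongs to the job. What is shaped like the tin but brown or purple is not meant.

How it is judged (in metres and radians):
On the way:
1. the tin is in the mouth of the empty lane, between the dividers (x of tin in the frame of empty_lane between 0 and 0.05 m and y of tin in the frame of empty_lane between -0.008 and 0.008 m and height (world z) of tin below 0.006 m).
At the end, for the whole second after the job is handed in: The tin stands flat and at rest inside the empty lane, its edge no more than 8 mm from the back stop and its axis within 8 mm of the lane's centre line; the tin in the other lane is within 15 mm, and the bottles and the hinge are within 20 mm, of where they began (x of tin in the frame of empty_lane between 0.056 and 0.068 m and y of tin in the frame of empty_lane between -0.008 and 0.008 m and height (world z) of tin below 0.004 m and angle between tin's own z axis and vertical below 0.06 rad and linear speed of tin below 0.01 m/s and distance of stocked_tin from where it was at the start of the episode below 0.015 m and distance of each of oil_bottle, glue_bottle, hinge from where it was at the start of the episode below 0.02 m); the robot touches nothing.
It fails at once if the tin is lifted off the counter (more than 8 mm) (height (world z) of tin above 0.008 m).
It fails at once if the tin is tipped (more than about 10 degrees) (angle between tin's own z axis and vertical above 0.18 rad).
It fails at once if the tin in the other lane is moved (15 mm) (distance of stocked_tin from where it was at the start of the episode above 0.015 m).
It fails at once if the oil bottle, glue bottle or hinge is moved (20 mm) (distance of any of oil_bottle, glue_bottle, hinge from where it was at the start of the episode above 0.02 m).
It also fails if it takes over 48 s, if anything falls off the work surface, if the arm or the gripper's body presses on something with over 40 N, if the wrist force passes 120 N, or if a joint passes its speed limit or range.

## Working session

There is one attempt and no reset: what is moved stays moved. The work goes in short steps, Python scripts to look and compute and a tool call to move; the robot and the scene stay as the last step left them, time stands still between calls to the robot, and variables do not carry over. Pictures are saved under pics/ and viewed, and the job is handed in when it is done.

Besides the shell and the picture viewer there is one more tool, called after "Request:" by a JSON object that holds its "fn" and its "kwargs". play_rows: Moves the arm, as the interface text tells. Its arguments: {"type":"object","properties":{"commands":{"type":"array"},"squeeze":{"type":"number"}},"required":["commands"]}

```bash
mkdir -p pics; ls; python3 - <<'E'
from cell import manip
import cv2,numpy as np
print(manip.read_state())
for n in("top","side"):
    p,d=manip.camera(n); i=manip.camera_info(n); print(n,i)
    cv2.imwrite(f"pics/{n}0.png",p[:,:,::-1]); np.savez(f"{n}0.npz",p=p,d=d)
E
```

```text
pics
{'clock': 0.0, 'joints': array([ 1.17140099e+00,  3.00460056e-01,  1.52159348e+00, -1.94320712e-06,
        1.32071349e+00, -6.65987691e-02]), 'qd': array([ 0.0004048 ,  0.0007292 , -0.00094866, -0.00103198,  0.00136634,
        0.00056951]), 'effort': array([ 2.53852464e-03, -5.31813526e+01, -3.52729154e+01,  7.09502120e-02,
        2.46710074e-02, -9.68912400e-05]), 'eef_pos': array([179.57474231, 519.57089487, 204.88714942]), 'eef_rot': array([-3.14042076e+00, -7.62756280e-05,  2.80879652e+00]), 'wrist_force': array([ 0.52331009,  0.93148168, -0.05328555]), 'moment': array([-0.01969903,  0.00552595,  0.04866199]), 'finger_gap': 93.87380112452776}
top {'intrinsics': array([[371.36727248,   0.        , 263.03332544],
       [  0.        , 371.36727248, 195.60762571],
       [  0.        ,   0.        ,   1.        ]]), 'k1': -0.0282211946684018, 'camera_from_world': array([[-6.21987501e-03, -9.99960096e-01,  6.41248013e-03,
         1.46306576e+00],
       [ 9.81892776e-01, -4.89308652e-03,  1.89374322e-01,
        -5.12553788e+02],
       [-1.89335388e-01,  7.47425253e-03,  9.81884029e-01,
        -1.05304851e+03],
       [ 0.00000000e+00,  0.00000000e+00,  0.00000000e+00,
         1.00000000e+00]])}
side {'intrinsics': array([[379.50731004,   0.        , 254.02594819],
       [  0.        , 379.50731004, 191.41652549],
       [  0.        ,   0.        ,   1.        ]]), 'k1': 0.016332371008498082, 'camera_from_world': array([[ 7.26411304e-01, -6.87238930e-01, -5.41030610e-03,
        -3.93801415e+02],
       [ 5.15687506e-01,  5.39843854e-01,  6.65308206e-01,
        -3.02837989e+02],
       [-4.54304979e-01, -4.86077429e-01,  7.46549208e-01,
        -7.46328764e+02],
       [ 0.00000000e+00,  0.00000000e+00,  0.00000000e+00,
         1.00000000e+00]])}
```

View pics/top0.png

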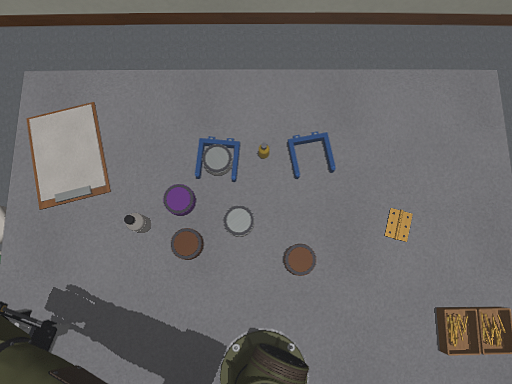

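View pics/side0.png

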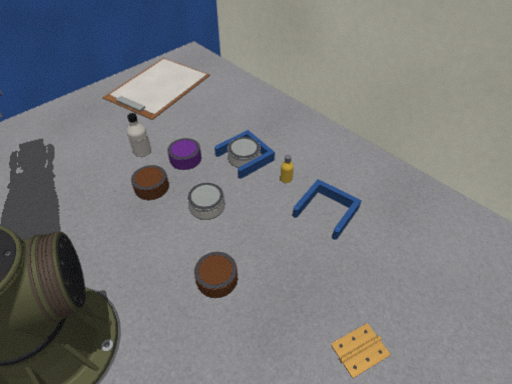

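Candidates in the top view are the bare-metal tin at (238,221), the stocked tin at (217,159) inside the left lane, the purple one at (180,199), and the brown ones at (187,243) and (299,259). By the description, the target is (238,221) and the empty lane is the right one at about (312,155).

```bash
cat > h.py <<'E'
import numpy as np,cv2
from cell import manip
def rays(n,uv):
    i=manip.camera_info(n);K=i["intrinsics"];k=i["k1"];T=i["camera_from_world"]
    a=(np.asarray(uv,float).reshape(-1,2)-K[:2,2])/[K[0,0],K[1,1]]
    b=a.copy()
    for _ in range(20): b=a/(1+k*(b**2).sum(1,keepdims=True))
    d=np.c_[b[:,0],-b[:,1],-np.ones(len(b))]
    return -T[:3,:3].T@T[:3,3], d@T[:3,:3]
def plane(n,uv,z):
    o,d=rays(n,uv); return (o+d*((z-o[2])/d[:,2])[:,None])[:,:2]
def proj(n,P):
    i=manip.camera_info(n);K=i["intrinsics"];k=i["k1"];T=i["camera_from_world"]
    c=np.atleast_2d(P)@T[:3,:3].T+T[:3,3]; s=np.c_[c[:,0],-c[:,1]]/-c[:,2:]
    s=s*(1+k*(s**2).sum(1,keepdims=True)); return s*[K[0,0],K[1,1]]+K[:2,2]
E
python3 - <<'E'
from h import *
for n,c,bx in(("top",(238,221),(280,125,345,185)),("side",(206,200),(285,175,370,245))):
    z=np.load(f"{n}0.npz");p=z["p"];d=z["d"]
    print(n,"px",p[c[1],c[0]],p[c[1],c[0]+13],d[c[1],c[0]])
    hsv=cv2.cvtColor(p,cv2.COLOR_RGB2HSV)
    m=((hsv[...,0]>100)&(hsv[...,0]<125)&(hsv[...,1]>110)).astype(np.uint8)*255
    mm=np.zeros_like(m);mm[bx[1]:bx[3],bx[0]:bx[2]]=m[bx[1]:bx[3],bx[0]:bx[2]]
    cr=np.hstack([cv2.resize(p[c[1]-25:c[1]+25,c[0]-25:c[0]+25],(400,400),interpolation=0),
      cv2.resize(p[bx[1]:bx[3],bx[0]:bx[2]],(390,400),interpolation=0)])
    cv2.imwrite(f"pics/{n}_crop.png",cr[:,:,::-1])
    cv2.imwrite(f"pics/{n}_mask.png",cv2.resize(mm[bx[1]:bx[3],bx[0]:bx[2]],(390,400),interpolation=0))
    cnt=max(cv2.findContours(mm,0,2)[0],key=cv2.contourArea)
E
```

```text
top px [142 145 145] [80 80 85] 1096.1567
side px [149 152 150] [69 72 72] 938.6962
```

```bash
python3 -c "
import cv2,numpy as np
a=[cv2.resize(cv2.imread(f'pics/{n}_crop.png'),(790,290)) for n in('top','side')];cv2.imwrite('pics/crops.png',np.vstack(a))"
```

```text
(no output)
```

View pics/crops.png

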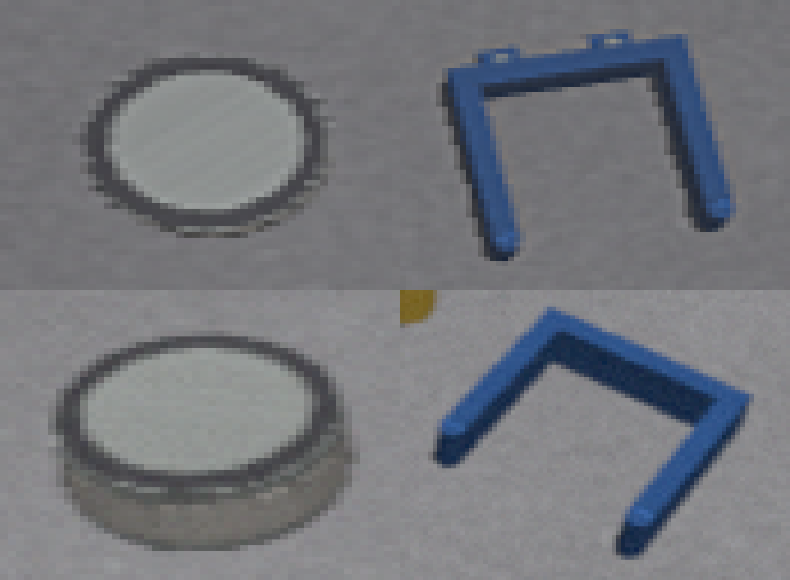

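The crops show the bare-metal tin with a pale lid and the empty blue lane with its round noses nearest the robot, so the choice is confirmed. Next I measure the pale lid disc at z=40 and the lit top faces of the lane at z=32.

```bash
cat > meas.py <<'E'
from h import *
def tin(n,p,c,r=26):
    u0,v0=int(c[0])-r,int(c[1])-r
    s=p[v0:v0+2*r,u0:u0+2*r]; g=s.min(2)
    m=(g>125).astype(np.uint8)
    cnt=max(cv2.findContours(m,0,1)[0],key=cv2.contourArea)
    P=plane(n,cnt.reshape(-1,2)+[u0,v0],40).astype(np.float32)
    (x,y),R=cv2.minEnclosingCircle(P); e=cv2.fitEllipse(P)
    return np.array(e[0]),e[1]
E
python3 - <<'E'
from meas import *
for n,c,bx in(("top",(238,221),(280,125,345,185)),("side",(206,198),(285,175,370,245))):
    p=np.load(f"{n}0.npz")["p"]; print(n,"tin",tin(n,p,c))
    print("stock",tin(n,p,(217,159) if n=="top" else (243,149)))
    s=p[bx[1]:bx[3],bx[0]:bx[2]].astype(int)
    m=(s[...,2]-s[...,0]>40)&(s[...,2]>(115))
    v,u=np.nonzero(m); P=plane(n,np.c_[u+bx[0],v+bx[1]],32)
    print(len(P),P.min(0),P.max(0),np.percentile(s[...,2][s[...,2]-s[...,0]>40],[10,30,50,70,90]))
    # rough axis
    th=np.radians(8)
    for it in range(8):
        R=np.array([[np.cos(th),np.sin(th)],[-np.sin(th),np.cos(th)]])
        Q=P@R.T; ymid=(Q[:,1].min()+Q[:,1].max())/2; xn=Q[:,0].min()
        front=(Q[:,0]<xn+95)
        A=[];B=[]
        L=front&(Q[:,1]>ymid+30);Rr=front&(Q[:,1]<ymid-30)
        fl=np.polyfit(Q[L,0],Q[L,1],1);fr=np.polyfit(Q[Rr,0],Q[Rr,1],1)
        th+=np.arctan((fl[0]+fr[0])/2)
    xl=Q[L,0].min();xr=Q[Rr,0].min()
    yl=Q[L,1].mean();yr=Q[Rr,1].mean()
    org=np.array([(xl+xr)/2,(yl+yr)/2])@R
    print("th",np.degrees(th),"slopes",fl[0],fr[0],"sep",yl-yr,"tips",xl,xr,"back max",Q[:,0].max()-(xl+xr)/2,"org",org)
E
```

```text
top tin (array([441.45510864,  71.95864868]), (67.07166290283203, 67.7470474243164))
stock (array([633.19000244, 139.94506836]), (64.56716918945312, 66.81454467773438))
414 [ 579.28284443 -220.31033396] [717.4343909  -83.19824424] [106.  120.  122.  123.  126.4]
th 10.062821702708474 slopes 0.0017691907117005216 -0.0017691907116967624 sep 111.79688209008035 tips 550.8676059908139 550.2179359999244 back max 128.6371701433127 org [ 588.07316217 -163.01878542]
side tin (array([442.1413269 ,  71.07360077]), (150.06146240234375, 201.2833251953125))
stock (array([674.96520996, 187.80621338]), (106.63391876220703, 176.33155822753906))
579 [ 577.05165672 -223.49521764] [716.69936325 -80.80466478] [ 70.  75. 124. 137. 140.]
th 10.367750514219445 slopes 0.0007167116403761121 -0.0007167116403397553 sep 111.94819342094922 tips 547.9045965854883 547.7966139012473 back max 122.59633543482971 org [ 586.86590834 -163.55077482]
```

Request:
{"fn": "play_rows", "kwargs": {"commands": [{"wz": 9.9,"grip": 0.53},{"wz": 9.9},{"wz": 9.9},{"wz": 9.9},{"wz": 9.9},{"wz": 9.7},{"x": -0.04,"y": 0.0165},{"x": -0.04,"y": 0.0165},{"x": -0.04,"y": 0.0165},{"x": -0.04,"y": 0.0165},{"x": -0.04,"y": 0.0165},{"x": -0.04,"y": 0.0165},{"x": -0.04,"y": 0.0165},{"x": -0.04,"y": 0.0165},{"x": -0.04,"y": 0.0165},{"x": -0.047,"y": 0.0165},{},{}]}}

```text
$.commands[0]: bad value
```

```bash
cat > rel.py <<'E'
import sys
from h import *
s=manip.read_state(); p=s["eef_pos"];y=s["eef_rot"][2]
print("t",s["clock"],"p",p.round(1),"rot",s["eef_rot"].round(4),"gap",s["finger_gap"],"F",s["wrist_force"].round(1))
if len(sys.argv)>2:
    d=np.array([float(a) for a in sys.argv[1:3]])-p[:2]
    print("tool dx,dy",d@[np.cos(y),np.sin(y)],d@[np.sin(y),-np.cos(y)])
E
python3 rel.py 424 155
```

```text
t 0.1 p [179.6 519.6 205. ] rot [-3.1406e+00 -1.0000e-04  2.8088e+00] gap 93.95645605933416 F [ 1.2 -0.  -0.6]
tool dx,dy -350.1001285216126 -264.7584018173198
```

Request:
{"fn": "play_rows", "kwargs": {"commands": [{"x": 0,"y": 0,"z": 0,"wx": 0,"wy": 0,"wz": 9.9,"grip": 0.53},{"x": 0,"y": 0,"z": 0,"wx": 0,"wy": 0,"wz": 9.9,"grip": 0.53},{"x": 0,"y": 0,"z": 0,"wx": 0,"wy": 0,"wz": 9.9,"grip": 0.53},{"x": 0,"y": 0,"z": 0,"wx": 0,"wy": 0,"wz": 9.9,"grip": 0.53},{"x": 0,"y": 0,"z": 0,"wx": 0,"wy": 0,"wz": 9.9,"grip": 0.53},{"x": 0,"y": 0,"z": 0,"wx": 0,"wy": 0,"wz": 9.7,"grip": 0.53},{"x": -0.04,"y": 0.0165,"z": 0,"wx": 0,"wy": 0,"wz": 0,"grip": 0.53},{"x": -0.04,"y": 0.0165,"z": 0,"wx": 0,"wy": 0,"wz": 0,"grip": 0.53},{"x": -0.04,"y": 0.0165,"z": 0,"wx": 0,"wy": 0,"wz": 0,"grip": 0.53},{"x": -0.04,"y": 0.0165,"z": 0,"wx": 0,"wy": 0,"wz": 0,"grip": 0.53},{"x": -0.04,"y": 0.0165,"z": 0,"wx": 0,"wy": 0,"wz": 0,"grip": 0.53},{"x": -0.04,"y": 0.0165,"z": 0,"wx": 0,"wy": 0,"wz": 0,"grip": 0.53},{"x": -0.04,"y": 0.0165,"z": 0,"wx": 0,"wy": 0,"wz": 0,"grip": 0.53},{"x": -0.04,"y": 0.0165,"z": 0,"wx": 0,"wy": 0,"wz": 0,"grip": 0.53},{"x": -0.04,"y": 0.0165,"z": 0,"wx": 0,"wy": 0,"wz": 0,"grip": 0.53},{"x": -0.047,"y": 0.0165,"z": 0,"wx": 0,"wy": 0,"wz": 0,"grip": 0.53},{"x": 0,"y": 0,"z": 0,"wx": 0,"wy": 0,"wz": 0,"grip": 0.53}]}}

```text
clock: 2.22
eef_pos: [424.9, 152.7, 205.1]
eef_rot: [-3.141, 0.0, 1.772]
wrist_force: [0.1, 0.2, -0.8]
finger_gap: 49.9
```

```bash
python3 rel.py 424 155
```

```text
t 2.225 p [424.9 152.7 205.1] rot [-3.1409e+00  3.0000e-04  1.7718e+00] gap 49.925574915768486 F [ 0.1  0.2 -0.8]
tool dx,dy 2.380506187867175 -0.4082302235959231
```

Request:
{"fn": "play_rows", "kwargs": {"commands": [{"x": 0.002,"y": 0,"z": 0.045,"wx": 0,"wy": 0,"wz": 0,"grip": 0.53},{"x": 0,"y": 0,"z": 0.045,"wx": 0,"wy": 0,"wz": 0,"grip": 0.53},{"x": 0,"y": 0,"z": 0.045,"wx": 0,"wy": 0,"wz": 0,"grip": 0.53},{"x": 0,"y": 0,"z": 0.03,"wx": 0,"wy": 0,"wz": 0,"grip": 0.53},{"x": 0,"y": 0,"z": 0.015,"wx": 0,"wy": 0,"wz": 0,"grip": 0.53},{"x": 0,"y": 0,"z": 0.015,"wx": 0,"wy": 0,"wz": 0,"grip": 0.53},{"x": 0,"y": 0,"z": 0,"wx": 0,"wy": 0,"wz": 0,"grip": 0.53},{"x": 0,"y": 0,"z": 0,"wx": 0,"wy": 0,"wz": 0,"grip": 0.53}]}}

```text
clock: 3.22
eef_pos: [424.1, 157.0, 11.2]
eef_rot: [3.14, -0.0, 1.776]
wrist_force: [-0.3, 0.0, -0.3]
finger_gap: 50.1
```

```bash
python3 rel.py 484.3 -134.4; python3 - <<'E'
from meas import *
for n in("top","side"):
    p,_=manip.camera(n); cv2.imwrite(f"pics/{n}1.png",p[:,:,::-1])
a=[cv2.imread(f"pics/{n}1.png")[100:300,100:400] for n in("top","side")]
cv2.imwrite("pics/c1.png",cv2.resize(np.hstack(a),(800,267)))
E
```

```text
t 3.225 p [424.1 157.   11.2] rot [ 3.1404e+00 -1.0000e-04  1.7756e+00] gap 50.115129789420635 F [-0.3  0.  -0.3]
tool dx,dy -297.57651633256484 -0.2676530348932226
```

View pics/c1.png

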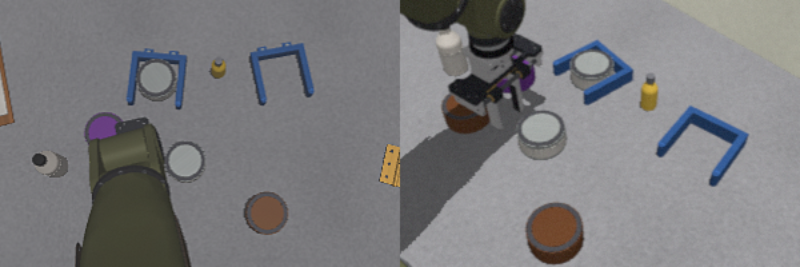

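The hand stands just left of the tin, at (150,160) in the crop against the tin at (185,160), with the fingers behind it. Next is the first push, about 297 mm along tool -x.

Request:
{"fn": "play_rows", "kwargs": {"commands": [{"x": -0.015,"y": 0,"z": 0,"wx": 0,"wy": 0,"wz": 0,"grip": 0.53},{"x": -0.015,"y": 0,"z": 0,"wx": 0,"wy": 0,"wz": 0,"grip": 0.53},{"x": -0.006,"y": 0,"z": 0,"wx": 0,"wy": 0,"wz": 0,"grip": 0.53},{"x": -0.006,"y": 0,"z": 0,"wx": 0,"wy": 0,"wz": 0,"grip": 0.53},{"x": -0.006,"y": 0,"z": 0,"wx": 0,"wy": 0,"wz": 0,"grip": 0.53},{"x": -0.008,"y": 0,"z": 0,"wx": 0,"wy": 0,"wz": 0,"grip": 0.53},{"x": -0.01,"y": 0,"z": 0,"wx": 0,"wy": 0,"wz": 0,"grip": 0.53},{"x": -0.01,"y": 0,"z": 0,"wx": 0,"wy": 0,"wz": 0,"grip": 0.53},{"x": -0.01,"y": 0,"z": 0,"wx": 0,"wy": 0,"wz": 0,"grip": 0.53},{"x": -0.01,"y": 0,"z": 0,"wx": 0,"wy": 0,"wz": 0,"grip": 0.53},{"x": -0.01,"y": 0,"z": 0,"wx": 0,"wy": 0,"wz": 0,"grip": 0.53},{"x": -0.01,"y": 0,"z": 0,"wx": 0,"wy": 0,"wz": 0,"grip": 0.53},{"x": -0.008,"y": 0,"z": 0,"wx": 0,"wy": 0,"wz": 0,"grip": 0.53},{"x": -0.004,"y": 0,"z": 0,"wx": 0,"wy": 0,"wz": 0,"grip": 0.53},{"x": -0.002,"y": 0,"z": 0,"wx": 0,"wy": 0,"wz": 0,"grip": 0.53}]}}

```text
clock: 5.2
eef_pos: [450.0, 29.4, 10.4]
eef_rot: [-3.142, -0.0, 1.775]
wrist_force: [-1.1, 3.5, 1.5]
finger_gap: 50.2
```

```bash
python3 rel.py 484.3 -134.4; python3 - <<'E'
from meas import *
for n in("top","side"):
    p,_=manip.camera(n); cv2.imwrite(f"pics/{n}2.png",p[:,:,::-1])
a=[cv2.imread(f"pics/{n}2.png")[100:300,100:400] for n in("top","side")]
cv2.imwrite("pics/c2.png",cv2.resize(np.hstack(a),(800,267)))
E
```

```text
t 5.2 p [450.   29.4  10.4] rot [-3.1415 -0.      1.7754] gap 50.23126835533585 F [-1.1  3.5  1.5]
tool dx,dy -167.32093572830084 0.2763328149276221
```

View pics/c2.png

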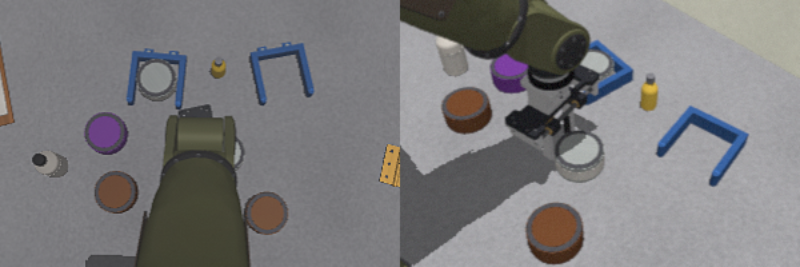

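The tin sits cradled ahead of the fingers, at (580,155) in the right crop, and is sliding with about 3.6 N. I continue the remaining 167 mm.

Request:
{"fn": "play_rows", "kwargs": {"commands": [{"x": -0.006,"y": 0,"z": 0,"wx": 0,"wy": 0,"wz": 0,"grip": 0.53},{"x": -0.01,"y": 0,"z": 0,"wx": 0,"wy": 0,"wz": 0,"grip": 0.53},{"x": -0.01,"y": 0,"z": 0,"wx": 0,"wy": 0,"wz": 0,"grip": 0.53},{"x": -0.01,"y": 0,"z": 0,"wx": 0,"wy": 0,"wz": 0,"grip": 0.53},{"x": -0.01,"y": 0,"z": 0,"wx": 0,"wy": 0,"wz": 0,"grip": 0.53},{"x": -0.01,"y": 0,"z": 0,"wx": 0,"wy": 0,"wz": 0,"grip": 0.53},{"x": -0.01,"y": 0,"z": 0,"wx": 0,"wy": 0,"wz": 0,"grip": 0.53},{"x": -0.01,"y": 0,"z": 0,"wx": 0,"wy": 0,"wz": 0,"grip": 0.53},{"x": -0.01,"y": 0,"z": 0,"wx": 0,"wy": 0,"wz": 0,"grip": 0.53},{"x": -0.01,"y": 0,"z": 0,"wx": 0,"wy": 0,"wz": 0,"grip": 0.53},{"x": -0.01,"y": 0,"z": 0,"wx": 0,"wy": 0,"wz": 0,"grip": 0.53},{"x": -0.01,"y": 0,"z": 0,"wx": 0,"wy": 0,"wz": 0,"grip": 0.53},{"x": -0.01,"y": 0,"z": 0,"wx": 0,"wy": 0,"wz": 0,"grip": 0.53},{"x": -0.01,"y": 0,"z": 0,"wx": 0,"wy": 0,"wz": 0,"grip": 0.53},{"x": -0.01,"y": 0,"z": 0,"wx": 0,"wy": 0,"wz": 0,"grip": 0.53},{"x": -0.008,"y": 0,"z": 0,"wx": 0,"wy": 0,"wz": 0,"grip": 0.53},{"x": -0.006,"y": 0,"z": 0,"wx": 0,"wy": 0,"wz": 0,"grip": 0.53},{"x": -0.004,"y": 0,"z": 0,"wx": 0,"wy": 0,"wz": 0,"grip": 0.53},{"x": -0.002,"y": 0,"z": 0,"wx": 0,"wy": 0,"wz": 0,"grip": 0.53},{"x": 0,"y": 0,"z": 0,"wx": 0,"wy": 0,"wz": 0,"grip": 0.53}]}}

```text
clock: 7.8
eef_pos: [483.8, -133.1, 10.4]
eef_rot: [3.142, 0.0, 1.776]
wrist_force: [-0.7, 0.3, 1.3]
finger_gap: 49.8
```

```bash
python3 rel.py 484.3 -134.4
```

```text
t 7.8 p [ 483.8 -133.1   10.4] rot [3.1416e+00 3.0000e-04 1.7756e+00] gap 49.774019800439916 F [-0.7  0.3  1.3]
tool dx,dy -1.3321664396428035 0.22125202021579662
```

Request:
{"fn": "play_rows", "kwargs": {"commands": [{"x": 0.01,"y": 0,"z": 0,"wx": 0,"wy": 0,"wz": 0,"grip": 0.53},{"x": 0.02,"y": 0,"z": 0,"wx": 0,"wy": 0,"wz": 0,"grip": 0.53},{"x": 0.02,"y": 0,"z": 0,"wx": 0,"wy": 0,"wz": 0,"grip": 0.53},{"x": 0,"y": 0,"z": -0.04,"wx": 0,"wy": 0,"wz": 0,"grip": 0.53},{"x": 0,"y": 0,"z": -0.04,"wx": 0,"wy": 0,"wz": 0,"grip": 0.53},{"x": 0,"y": 0,"z": -0.03,"wx": 0,"wy": 0,"wz": 0,"grip": 0.53},{"x": 0,"y": 0,"z": 0,"wx": 0,"wy": 0,"wz": 10,"grip": 0.53},{"x": 0,"y": 0,"z": 0,"wx": 0,"wy": 0,"wz": 10,"grip": 0.53},{"x": 0,"y": 0,"z": 0,"wx": 0,"wy": 0,"wz": 10,"grip": 0.53},{"x": 0,"y": 0,"z": 0,"wx": 0,"wy": 0,"wz": 10,"grip": 0.53},{"x": 0,"y": 0,"z": 0,"wx": 0,"wy": 0,"wz": 10,"grip": 0.53},{"x": 0,"y": 0,"z": 0,"wx": 0,"wy": 0,"wz": 10,"grip": 0.53},{"x": 0,"y": 0,"z": 0,"wx": 0,"wy": 0,"wz": 10,"grip": 0.53},{"x": 0,"y": 0,"z": 0,"wx": 0,"wy": 0,"wz": 10,"grip": 0.53},{"x": 0,"y": 0,"z": 0,"wx": 0,"wy": 0,"wz": 10,"grip": 0.53},{"x": 0,"y": 0,"z": 0,"wx": 0,"wy": 0,"wz": 1.6,"grip": 0.53},{"x": 0,"y": 0,"z": 0,"wx": 0,"wy": 0,"wz": 0,"grip": 0.53}]}}

```text
clock: 9.93
eef_pos: [473.5, -83.5, 120.4]
eef_rot: [3.142, 0.0, 0.181]
wrist_force: [0.2, -0.5, -1.0]
finger_gap: 49.4
```

```bash
python3 rel.py 405 -196
```

```text
t 9.925 p [473.5 -83.5 120.4] rot [3.1416 0.     0.1805] gap 49.43524575312234 F [ 0.2 -0.5 -1. ]
tool dx,dy -87.58103995723442 98.41609638628134
```

Request:
{"fn": "play_rows", "kwargs": {"commands": [{"x": -0.03,"y": 0.02,"z": 0,"wx": 0,"wy": 0,"wz": 0,"grip": 0.53},{"x": -0.03,"y": 0.03,"z": 0,"wx": 0,"wy": 0,"wz": 0,"grip": 0.53},{"x": -0.0275,"y": 0.03,"z": 0,"wx": 0,"wy": 0,"wz": 0,"grip": 0.53},{"x": 0,"y": 0.0185,"z": 0,"wx": 0,"wy": 0,"wz": 0,"grip": 0.53},{"x": 0,"y": 0,"z": 0,"wx": 0,"wy": 0,"wz": 0,"grip": 0.53},{"x": 0,"y": 0,"z": 0,"wx": 0,"wy": 0,"wz": 0,"grip": 0.53}]}}

```text
clock: 10.68
eef_pos: [405.2, -195.6, 120.3]
eef_rot: [-3.141, 0.0, 0.178]
wrist_force: [0.4, 0.3, 0.5]
finger_gap: 49.9
```

```bash
python3 rel.py; python3 - <<'E'
from meas import *
for n in("top","side"):
    p,_=manip.camera(n); cv2.imwrite(f"pics/{n}3.png",p[:,:,::-1]); np.savez(f"{n}3.npz",p=p)
    print(n,proj(n,[494,-179,40]))
a=[cv2.imread(f"pics/{n}3.png")[100:300,150:450] for n in("top","side")]
cv2.imwrite("pics/c3.png",cv2.resize(np.hstack(a),(800,267)))
E
```

```text
t 10.675 p [ 405.2 -195.6  120.3] rot [-3.1412e+00  2.0000e-04  1.7820e-01] gap 49.88287106999583 F [0.4 0.3 0.5]
top [[322.49455677 201.98352129]]
side [[293.08744216 243.93484272]]
```

View pics/c3.png

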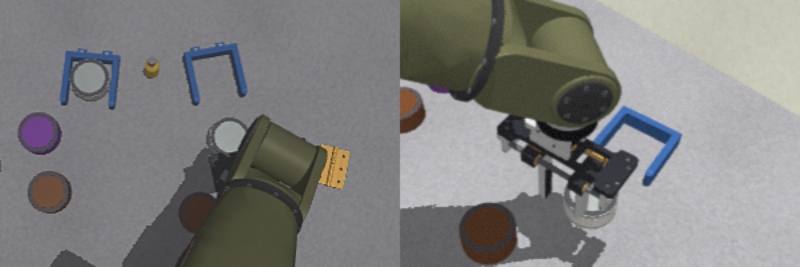

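```bash
python3 - <<'E'
from meas import *
from scipy.optimize import least_squares
p=np.load("top3.npz")["p"]; s=p[180:225,298:348]
cv2.imwrite("pics/c4.png",cv2.resize(s,(500,450),interpolation=0)[:,:,::-1])
m=(s.min(2)>125).astype(np.uint8)
cnt=max(cv2.findContours(m,0,1)[0],key=cv2.contourArea).reshape(-1,2)+[298,180]
P=plane("top",cnt,40); print(len(P),P.min(0),P.max(0))
f=least_squares(lambda q:np.hypot(P[:,0]-q[0],P[:,1]-q[1])-33.7,[494,-179],loss="soft_l1",f_scale=1)
print(f.x,np.sort(np.abs(f.fun)).round(1))
o=np.array([587.3,-163.3]);t=np.radians(10.2);d=f.x-o
print("lane",d@[np.cos(t),np.sin(t)],d@[-np.sin(t),np.cos(t)])
for o in([405.2,-195.6],[485,-134]):
  d=np.array(o)-[587.3,-163.3];print(d@[np.cos(t),np.sin(t)],d@[-np.sin(t),np.cos(t)])
E
```

```text
210 [ 458.20139917 -255.2140113 ] [ 561.74943487 -104.86338073]
[ 526.43866268 -165.23559722] [ 0.2  0.2  0.3  0.7  0.8  1.   1.   1.1  1.2  1.4  1.5  1.5  1.5  1.7
  1.8  1.8  1.9  2.   2.7  2.7  2.7  3.   3.   3.4  3.5  3.6  4.   4.1
  4.3  4.5  4.8  6.   6.   6.8  6.9  7.   7.2  7.5  7.6  7.8  7.9  7.9
  8.1  8.3  8.7 10.1 10.1 10.4 10.4 10.8 11.  12.1 12.2 12.3 12.3 12.9
 13.  13.1 13.4 13.6 13.7 13.7 14.  14.3 14.4 14.5 15.  15.3 15.7 15.9
 15.9 16.1 16.3 16.4 16.4 16.7 17.2 18.2 18.4 18.9 19.  19.  19.1 19.3
 19.4 19.4 19.4 19.5 19.9 20.2 20.3 20.4 21.  21.  21.1 21.3 21.3 22.
 22.  22.1 22.2 22.5 22.8 23.2 23.3 23.8 24.1 24.1 24.9 24.9 25.  25.
 25.  25.1 25.3 25.7 25.9 26.3 26.4 26.5 27.  27.  27.2 27.2 27.9 28.
 28.3 28.7 28.8 28.8 28.9 29.  29.3 29.3 29.3 29.4 29.9 30.  30.  30.8
 31.1 31.3 31.5 31.6 31.6 31.6 31.7 31.7 31.7 31.9 32.2 32.5 32.6 32.9
 32.9 33.8 33.9 34.  34.1 34.2 34.3 34.3 34.7 34.7 35.  35.2 35.5 35.5
 36.1 36.7 36.9 37.6 38.1 39.6 39.6 39.8 40.1 40.4 40.5 42.2 42.6 43.8
 43.9 44.3 44.4 44.5 44.7 45.2 45.5 46.5 46.5 46.6 46.6 46.6 47.3 49.3
 49.3 49.3 49.3 50.9 50.9 52.1 52.2 53.1 53.2 55.1 56.1 56.1 57.4 59. ]
lane -60.24222561399279 8.872607834466656
-184.94185732352148 0.45761307478961316
-95.4946278038896 46.95270024819216
```

View pics/c4.png

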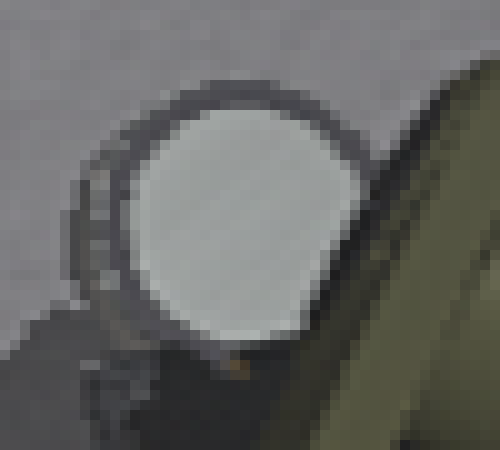

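The visible lid arc is centred at about (322.7,202), which matches the predicted (322.5,202). The tin is therefore on the lane axis about 95 mm before the noses. I lower the hand and push along tool +x.

Request:
{"fn": "play_rows", "kwargs": {"commands": [{"x": 0,"y": 0.0005,"z": 0.04,"wx": 0,"wy": 0,"wz": 0,"grip": 0.53},{"x": 0,"y": 0,"z": 0.04,"wx": 0,"wy": 0,"wz": 0,"grip": 0.53},{"x": 0,"y": 0,"z": 0.02,"wx": 0,"wy": 0,"wz": 0,"grip": 0.53},{"x": 0,"y": 0,"z": 0.01,"wx": 0,"wy": 0,"wz": 0,"grip": 0.53},{"x": 0.01,"y": 0,"z": 0,"wx": 0,"wy": 0,"wz": 0,"grip": 0.53},{"x": 0.012,"y": 0,"z": 0,"wx": 0,"wy": 0,"wz": 0,"grip": 0.53},{"x": 0.01,"y": 0,"z": 0,"wx": 0,"wy": 0,"wz": 0,"grip": 0.53},{"x": 0.006,"y": 0,"z": 0,"wx": 0,"wy": 0,"wz": 0,"grip": 0.53},{"x": 0.006,"y": 0,"z": 0,"wx": 0,"wy": 0,"wz": 0,"grip": 0.53},{"x": 0.008,"y": 0,"z": 0,"wx": 0,"wy": 0,"wz": 0,"grip": 0.53},{"x": 0.008,"y": 0,"z": 0,"wx": 0,"wy": 0,"wz": 0,"grip": 0.53},{"x": 0.008,"y": 0,"z": 0,"wx": 0,"wy": 0,"wz": 0,"grip": 0.53},{"x": 0.008,"y": 0,"z": 0,"wx": 0,"wy": 0,"wz": 0,"grip": 0.53},{"x": 0.006,"y": 0,"z": 0,"wx": 0,"wy": 0,"wz": 0,"grip": 0.53},{"x": 0.004,"y": 0,"z": 0,"wx": 0,"wy": 0,"wz": 0,"grip": 0.53},{"x": 0.002,"y": 0,"z": 0,"wx": 0,"wy": 0,"wz": 0,"grip": 0.53},{"x": 0,"y": 0,"z": 0,"wx": 0,"wy": 0,"wz": 0,"grip": 0.53}]}}

```text
clock: 12.9
eef_pos: [491.7, -181.4, 10.5]
eef_rot: [3.141, -0.0, 0.177]
wrist_force: [-0.6, -0.9, -1.1]
finger_gap: 50.2
```

```bash
python3 rel.py 604.4 -160.2; python3 - <<'E'
from meas import *
for n in("top","side"):
    p,_=manip.camera(n); cv2.imwrite(f"pics/{n}5.png",p[:,:,::-1]); np.savez(f"{n}5.npz",p=p)
a=[cv2.imread("pics/top5.png")[110:230,270:390],cv2.imread("pics/side5.png")[150:270,260:380]]
cv2.imwrite("pics/c5.png",cv2.resize(np.hstack(a),(800,400)))
E
```

```text
t 12.9 p [ 491.7 -181.4   10.5] rot [ 3.1415e+00 -4.0000e-04  1.7680e-01] gap 50.2042243512005 F [-0.6 -0.9 -1.1]
tool dx,dy 114.6722561184035 -1.018807041410047
```

View pics/c5.png

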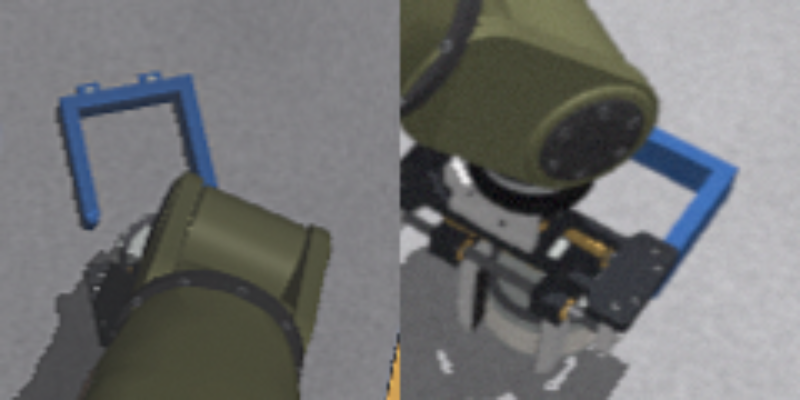

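Request:
{"fn": "play_rows", "kwargs": {"commands": [{"x": 0.005,"y": -0.001,"z": 0,"wx": 0,"wy": 0,"wz": 0,"grip": 0.53},{"x": 0.006,"y": 0,"z": 0,"wx": 0,"wy": 0,"wz": 0,"grip": 0.53},{"x": 0.006,"y": 0,"z": 0,"wx": 0,"wy": 0,"wz": 0,"grip": 0.53},{"x": 0.006,"y": 0,"z": 0,"wx": 0,"wy": 0,"wz": 0,"grip": 0.53},{"x": 0.006,"y": 0,"z": 0,"wx": 0,"wy": 0,"wz": 0,"grip": 0.53},{"x": 0.006,"y": 0,"z": 0,"wx": 0,"wy": 0,"wz": 0,"grip": 0.53},{"x": 0.006,"y": 0,"z": 0,"wx": 0,"wy": 0,"wz": 0,"grip": 0.53},{"x": 0.006,"y": 0,"z": 0,"wx": 0,"wy": 0,"wz": 0,"grip": 0.53},{"x": 0.006,"y": 0,"z": 0,"wx": 0,"wy": 0,"wz": 0,"grip": 0.53},{"x": 0.006,"y": 0,"z": 0,"wx": 0,"wy": 0,"wz": 0,"grip": 0.53},{"x": 0.004,"y": 0,"z": 0,"wx": 0,"wy": 0,"wz": 0,"grip": 0.53}]}}

```text
clock: 14.38
eef_pos: [553.7, -169.3, 10.4]
eef_rot: [3.142, 0.0, 0.177]
wrist_force: [-3.7, -1.5, 3.2]
finger_gap: 50.0
```

```bash
python3 rel.py 604.4 -160.2
```

```text
t 14.375 p [ 553.7 -169.3   10.4] rot [3.1416 0.     0.177 ] gap 50.0009211145583 F [-3.7 -1.5  3.2]
tool dx,dy 51.50208116995435 0.014934404848405289
```

Request:
{"fn": "play_rows", "kwargs": {"commands": [{"x": 0.006,"y": 0,"z": 0,"wx": 0,"wy": 0,"wz": 0,"grip": 0.53},{"x": 0.006,"y": 0,"z": 0,"wx": 0,"wy": 0,"wz": 0,"grip": 0.53},{"x": 0.006,"y": 0,"z": 0,"wx": 0,"wy": 0,"wz": 0,"grip": 0.53},{"x": 0.006,"y": 0,"z": 0,"wx": 0,"wy": 0,"wz": 0,"grip": 0.53},{"x": 0.006,"y": 0,"z": 0,"wx": 0,"wy": 0,"wz": 0,"grip": 0.53},{"x": 0.005,"y": 0,"z": 0,"wx": 0,"wy": 0,"wz": 0,"grip": 0.53},{"x": 0.004,"y": 0,"z": 0,"wx": 0,"wy": 0,"wz": 0,"grip": 0.53},{"x": 0.003,"y": 0,"z": 0,"wx": 0,"wy": 0,"wz": 0,"grip": 0.53},{"x": 0.002,"y": 0,"z": 0,"wx": 0,"wy": 0,"wz": 0,"grip": 0.53}]}}

```text
clock: 15.5
eef_pos: [596.8, -161.6, 10.4]
eef_rot: [-3.142, 0.0, 0.177]
wrist_force: [-4.5, -0.9, 1.2]
finger_gap: 49.9
```

```bash
python3 rel.py 604.4 -160.2
```

```text
t 15.5 p [ 596.8 -161.6   10.4] rot [-3.1416  0.      0.1769] gap 49.88430462652523 F [-4.5 -0.9  1.2]
tool dx,dy 7.719860212752753 -0.007660663216446636
```

Request:
{"fn": "play_rows", "kwargs": {"commands": [{"x": 0.002,"y": 0,"z": 0,"wx": 0,"wy": 0,"wz": 0,"grip": 0.53},{"x": 0.002,"y": 0,"z": 0,"wx": 0,"wy": 0,"wz": 0,"grip": 0.53},{"x": 0,"y": 0,"z": 0,"wx": 0,"wy": 0,"wz": 0,"grip": 0.53}]}}

```text
clock: 15.88
eef_pos: [600.8, -160.8, 10.5]
eef_rot: [3.141, -0.0, 0.177]
wrist_force: [-1.3, 0.0, 0.7]
finger_gap: 49.8
```

Request:
{"fn": "play_rows", "kwargs": {"commands": [{"x": 0.001,"y": 0,"z": 0,"wx": 0,"wy": 0,"wz": 0,"grip": 0.53},{"x": 0.001,"y": 0,"z": 0,"wx": 0,"wy": 0,"wz": 0,"grip": 0.53}]}}

```text
clock: 16.12
eef_pos: [601.9, -160.7, 10.4]
eef_rot: [-3.141, 0.002, 0.177]
wrist_force: [-11.9, -2.3, 7.5]
finger_gap: 49.9
```

Request:
{"fn": "play_rows", "kwargs": {"commands": [{"x": 0.001,"y": 0,"z": 0,"wx": 0,"wy": 0,"wz": 0,"grip": 0.53}]}}

```text
clock: 16.25
eef_pos: [602.1, -160.7, 10.3]
eef_rot: [-3.141, 0.004, 0.177]
wrist_force: [-19.2, -3.9, 10.6]
finger_gap: 50.0
```

The force climbs steeply while the tool hardly moves, so the tin is against the stop. I back straight out, then lift and clear the view.

Request:
{"fn": "play_rows", "kwargs": {"commands": [{"x": -0.003,"y": 0,"z": 0,"wx": 0,"wy": 0,"wz": 0,"grip": 0.53},{"x": -0.006,"y": 0,"z": 0,"wx": 0,"wy": 0,"wz": 0,"grip": 0.53},{"x": -0.02,"y": 0,"z": 0,"wx": 0,"wy": 0,"wz": 0,"grip": 0.53},{"x": -0.03,"y": 0,"z": 0,"wx": 0,"wy": 0,"wz": 0,"grip": 0.53},{"x": -0.03,"y": 0,"z": 0,"wx": 0,"wy": 0,"wz": 0,"grip": 0.53},{"x": -0.03,"y": 0,"z": -0.02,"wx": 0,"wy": 0,"wz": 0,"grip": 0.53},{"x": -0.03,"y": 0,"z": -0.04,"wx": 0,"wy": 0,"wz": 0,"grip": 0.53},{"x": -0.03,"y": 0,"z": -0.04,"wx": 0,"wy": 0,"wz": 0,"grip": 0.53},{"x": -0.03,"y": 0,"z": 0,"wx": 0,"wy": 0,"wz": 0,"grip": 0.53},{"x": 0,"y": 0,"z": 0,"wx": 0,"wy": 0,"wz": 0,"grip": 0.53},{"x": 0,"y": 0,"z": 0,"wx": 0,"wy": 0,"wz": 0,"grip": 0.53}]}}

```text
clock: 17.62
eef_pos: [398.3, -197.2, 110.5]
eef_rot: [3.141, -0.001, 0.177]
wrist_force: [-0.4, -0.0, -1.8]
finger_gap: 50.1
```

```bash
python3 rel.py; python3 - <<'E'
from meas import *
t=np.radians(10.2);o=np.array([587.3,-163.3])
for n in("top","side"):
    p,_=manip.camera(n); cv2.imwrite(f"pics/{n}6.png",p[:,:,::-1])
    c=proj(n,[650,-152,40])[0]
    u0,v0=(c-24).astype(int); s=p[v0:v0+48,u0:u0+48]
    for th in(125,135,142):
        m=(s.min(2)>th).astype(np.uint8)
        cnt=max(cv2.findContours(m,0,1)[0],key=cv2.contourArea).reshape(-1,2)
        if len(cnt)<6: continue
        P=plane(n,cnt+[u0,v0],40).astype(np.float32);e=cv2.fitEllipse(P);d=np.array(e[0])-o
        print(n,th,c,e[:2],"lane",d@[np.cos(t),np.sin(t)],d@[-np.sin(t),np.cos(t)])
a=[cv2.imread(f"pics/{n}6.png")[80:300,130:420] for n in("top","side")]
cv2.imwrite("pics/c6.png",cv2.resize(np.hstack(a),(800,303)))
E
```

```text
t 17.625 p [ 398.3 -197.2  110.5] rot [ 3.1413e+00 -6.0000e-04  1.7670e-01] gap 50.13818791566359 F [-0.4 -0.  -1.8]
top 125 [311.8338382  151.91810221] ((648.3553466796875, -151.56719970703125), (66.94178771972656, 68.43431854248047)) lane 62.16810393828982 0.7354003056254874
top 135 [311.8338382  151.91810221] ((648.4105834960938, -151.48638916015625), (65.17090606689453, 67.07928466796875)) lane 62.2367780851035 0.805152093648074
top 142 [311.8338382  151.91810221] ((646.9375610351562, -152.63992309570312), (61.6810417175293, 64.42566680908203)) lane 60.58276259118262 -0.06930113938060385
side 125 [327.96426594 200.76361013] ((649.21533203125, -151.5166473388672), (71.20318603515625, 71.88435363769531)) lane 63.02344979720439 0.632863441684912
side 135 [327.96426594 200.76361013] ((649.1064453125, -151.68931579589844), (70.06698608398438, 70.92427062988281)) lane 62.8857070179697 0.4822060809540245
side 142 [327.96426594 200.76361013] ((649.051513671875, -151.6953125), (69.39205932617188, 70.64153289794922)) lane 62.830581613739426 0.48603170643038324
```

View pics/c6.png

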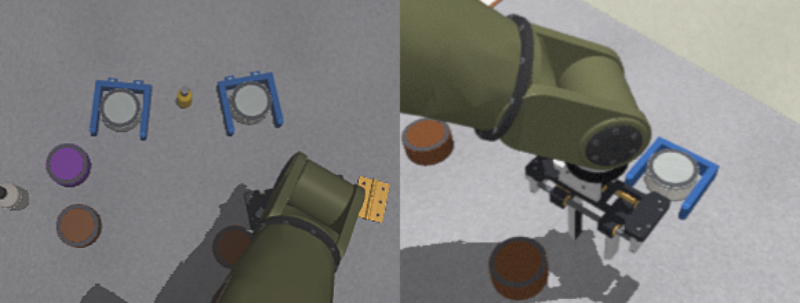

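The tin sits at the back of the right lane, at (250,102) in the left crop, with the hand well clear. The glue bottle, stocked tin, oil bottle and hinge look where they were.

```bash
python3 -c "
from cell import manip
print(manip.sign_off())"
```

```text
the job is handed in; nothing more can be done
None
```

The tin is in the empty lane against the back stop, the hand is clear, and I handed the job in at about 18 s. I set the open fingers as a two-point cradle behind the tin. One push took it onto the empty (right) lane's axis, and a second took it down the lane. At the stop the force rose from about 4.5 N to about 19 N while the tool hardly moved.

**Tin position:** After I backed out, the tin measured x ≈ 62–63 mm and y ≈ +0.5 to +0.8 mm in the lane frame, in both cameras. The target is 56–68 mm and within ±8 mm.

**Other objects:** In the last pictures the stocked tin, both bottles and the hinge looked unmoved. I judged this by eye, not by measurement.

**Disagreements:**
- Contact with the stop came about 2.5 mm earlier than I predicted, and the measured x is 1–2 mm short of 64 mm. Both are about the size of the 2 mm calibration error.
- The strictest brightness threshold in the top view gave x = 60.6 mm, still inside the limits.
- The automatic circle fit of the half-hidden tin between the two pushes failed, so I read that position off the picture; it matched the prediction.
- The first move call was refused for its format, and nothing moved.

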